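# Wind the cuvette slide on by one turn of its hand wheel

## Task

Wind the cuvette carriage on by one place: push the small hand wheel round by its upright red handle, clockwise seen from above, through exactly one full turn, so that the handle comes back to where it started and the carriage has moved on by one cuvette spacing. Push gently with the fingertips or the outside of the fingers; grasp nothing, do not run the wheel past the one turn, do not touch the carriage or its cuvettes, leave the beaker, bottle and timer where they stand, and finish clear of everything.

Things in the scene. Friction and masses are not known exactly. Their poses are not given: they have to be found in the camera images.
- slide_feeder: the fixed grey and white device, base plate 210 x 220 x 10 mm. Origin on the worktop under the wheel's axis; its z is up, its +x points from the wheel towards the rail with the carriage (roughly away from the robot), its y runs along the rail. The base plate reaches from 60 mm before to 150 mm behind the axis.
- wheel_center (a point): point on the wheel's vertical axis, level with the top of the rim (78 mm above the worktop). The wheel is aluminium with three spokes, rim circle 65 mm in radius to the middle of its 12 mm thick bar; the hub's top is 1 mm above the rim's top.
- feed_wheel (a joint): angle of the wheel in rad: grows as the wheel turns clockwise seen from above. At 0 the handle stands on the device's -x side (towards the robot) of the axis, at pi/2 on its +y side, at pi on its +x side. It starts anywhere from 0 to 5.5; the end stops are at -0.6 and 13.2. It stays where it is left; turning it takes 1 to 2 N at the handle.
- crank_handle: the upright red plastic handle on the wheel's rim, 20 mm in diameter (22 mm at the foot), 57 mm tall, 65 mm from the wheel's axis. Origin at the centre of its foot (77 mm above the worktop); its top is 134 mm above the worktop. The grip spins freely on its pin, so it rolls along a finger that pushes it.
- crank_handle_mid (a point): centre of the red handle, half-way up (105 mm above the worktop).
- cuvette_carriage: the blue carriage on the rail behind the wheel, 40 x 100 x 24 mm with three upright clear cuvettes (14 x 14 x 50 mm with white caps, 40 mm apart, tops 85 mm above the worktop), 118 mm behind the wheel's axis. Origin at the centre of its underside. It is geared to the wheel: one clockwise turn moves it 40 mm towards the device's -y (right, seen from the robot).
- beaker_100_mid (a point): centre of a loose clear beaker, 55 mm in diameter, 71 mm tall, standing left of the wheel. To be left alone.
- reagent_bottle_mid (a point): centre of a loose clear bottle with blue cap, 60 mm in diameter, 125 mm tall, standing behind the device. To be left alone.
- timer_mid (a point): centre of a loose white timer, 52 x 66 x 21 mm, lying left of the rail. To be left alone.

How it is judged (in metres and radians):
On the way, in this order (a step that is already met when the one before it is completed fails the run):
1. the fingers push the handle through the first half of the turn (between an eighth and three eighths) (distance of cuvette_carriage from where it was at the start of the episode between 0.005 and 0.015 m and contact force between the fingers and crank_handle above 0.3 N), for 0.05 s.
2. the fingers push the handle through the second half of the turn (between five and seven eighths) (distance of cuvette_carriage from where it was at the start of the episode between 0.025 and 0.035 m and contact force between the fingers and crank_handle above 0.3 N), for 0.05 s.
At the end, for the whole second after the job is handed in: the wheel has turned clockwise by one full turn, within 15 degrees (the carriage has moved 40 mm, within 1.7 mm), and is at rest; beaker, bottle and timer are within 15 mm of where they stood (distance of cuvette_carriage from where it was at the start of the episode between 0.0383 and 0.0417 m and value of joint feed_wheel above 5.98 rad and velocity of joint feed_wheel between -0.05 and 0.05 rad/s and distance of each of beaker_100_mid, reagent_bottle_mid, timer_mid from where it was at the start of the episode below 0.015 m); the robot touches nothing.
It fails at once if the wheel is run more than 45 degrees past one turn (distance of cuvette_carriage from where it was at the start of the episode above 0.045 m).
It fails at once if the handle is pinched or pushed with more than 20 N (contact force between the fingers and crank_handle above 20 N).
It fails at once if the robot touches the carriage or its cuvettes (contact force between any of the fingers, the arm and cuvette_carriage above 0.5 N).
It fails at once if the beaker, bottle or timer is moved or lifted (distance of any of beaker_100_mid, reagent_bottle_mid, timer_mid from where it was at the start of the episode above 0.015 m).
It also fails if it takes over 61 s, if anything falls off the work surface, if the arm or the gripper's body presses on something with over 40 N, if the wrist force passes 120 N, or if a joint passes its speed limit or range.

## Robot

A 7-joint arm with a two-finger parallel gripper is mounted at the origin on a cart in front of the work surface, level with it; the furniture and walls round the work are solid. World frame = base frame: x ahead of the robot, y to its left, z up, the work surface at z = 0. Lengths are in mm, angles in rad, forces in N, time in s.
With the tool pointing down it reaches from about 425 to 950 mm from the base axis. Payload 4.7 kg.
Tool frame: the origin (TCP) lies between the finger pads; the fingertips stand 25 mm ahead of it and the grasp point (between the pads) lies 6 mm ahead of it; z points along the fingers, y is the direction in which the jaws open and shut (so a half turn about z gives the same grasp; the last joint's range is limited). The gripper opens to 87 mm and grips with 3 to 60 N. Pads are 19 mm wide; open, the fingers measure 117 mm over their backs; the gripper's body (75 mm by 190 mm) begins 51 mm behind the grasp point.
Start: joints at [-1.256, 0.469, -0.049, 1.532, 0.024, 1.141, -0.082], TCP at [227.48, 635.534, 212.473] pointing down, gripper open.
Joint ranges: [-2.59, 2.59], [-0.33, 1.99], [-1.39, 1.29], [0.1, 2.45], [-1.04, 4.18], [0.21, 1.99], [-2.66, 2.66]. Speed limits (rad/s): [2.57, 2.57, 3.14, 3.14, 3.14, 3.14, 3.14].

## Interface

Orientations are given as a rotation vector (axis times angle).
In Python, from plant import ctrl gives the robot as it stands. Calls block until the motion is done:
- ctrl.movep(position, orientation): joint-space move of the TCP to a pose.
- ctrl.move_linear(position, feed=150, frame=None, threshold=None): straight line of the TCP; frame=None keeps the orientation; feed is the mean speed in mm/s. With threshold (N) it stops when the force on the tool has changed by that much, and returns True; else False.
- ctrl.goto_joints(angles): joint-space move.
- ctrl.command_gripper(opening, strength=None): finger opening in mm; strength is the grip in N (None keeps the last); returns when the fingers have stopped.
- ctrl.wait(seconds).
- ctrl.inverse_kinematics(position, orientation): joint angles nearest the present ones, or None.
- ctrl.grab_frame(name): name is "side" or "top" or "wrist"; returns (picture, depth): 384x512x3 uint8, blue, green, red; 384x512 float32, mm along the optical axis (not along the pixel's ray), 0 where there is no reading.
- ctrl.camera_params(name): a dict with "K" (3x3 intrinsics, pixels), "extrinsics" (4x4, takes a point from world to camera coordinates). Camera axes: x right, y up, looking along -z (the intrinsics and any distortion apply to the point x, -y, -z); pixel columns grow to the right and rows downward; lengths in mm; the calibration is good to about 2 mm. A picture is of the moment at which its call begins: read the wrist's pose just before it. camera_params takes no time and is no camera call; for the wrist camera it gives the pose at the moment of the call.
A pose or a line that the arm cannot do raises ctrl.MotionError and nothing moves.
- ctrl.sign_off(): hands the job in, once; it reports no verdict.
Readings, each from a call of its own:
- ctrl.get_clock(): time.
- ctrl.get_qpos(): joint angles.
- ctrl.get_dq(): joint speeds.
- ctrl.get_joint_torque(): joint torques, N m.
- ctrl.get_tool_pos(): TCP position.
- ctrl.get_tcp_rot(): TCP orientation.
- ctrl.get_contact_force(): force on the tool from outside, world axes, zero at the start.
- ctrl.get_torque(): the same for the moment, N m.
- ctrl.get_width(): finger opening in mm.
Only numpy, scipy, OpenCV 4.12 (cv2) and the standard library are available. Lean on these libraries where they do the work, as an engineer would, in place of code of your own. Each camera call takes 0.05 s, during which the arm holds its last target.

## Working session

There is one attempt and no reset: what is moved stays moved. The work goes in short steps, each a Python script; the robot and the scene stay as the last script left them, time stands still between calls to the robot, and variables do not carry over. Pictures are saved under pics/ and viewed, and the job is handed in when it is done.

```bash
ls; mkdir -p pics; python3 - <<'E'
from plant import ctrl
import cv2, numpy as np
print(ctrl.get_clock(), ctrl.get_tool_pos(), ctrl.get_tcp_rot(), ctrl.get_width())
for n in ["side","top","wrist"]:
    p=ctrl.camera_params(n); print(n,np.round(p["K"],1).tolist(),np.round(p["extrinsics"],3).tolist(),[k for k in p])
    im,d=ctrl.grab_frame(n); cv2.imwrite(f"pics/{n}0.png",im); np.save(f"pics/{n}0.npy",d)
E
```

```text
pics
0.0 [227.30894691 634.92440782 211.40260226] [-5.37249937e-01 -3.09509084e+00  2.99714463e-03] 87.06062277979318
side [[406.7, 0.0, 249.6], [0.0, 406.7, 189.3], [0.0, 0.0, 1.0]] [[0.985, -0.174, 0.021, -573.298], [0.102, 0.669, 0.736, -284.276], [-0.142, -0.722, 0.677, -634.981], [0.0, 0.0, 0.0, 1.0]] ['K', 'extrinsics']
top [[374.4, 0.0, 248.6], [0.0, 374.4, 184.8], [0.0, 0.0, 1.0]] [[0.029, -1.0, 0.0, 233.438], [0.991, 0.028, 0.132, -654.246], [-0.132, -0.004, 0.991, -844.047], [0.0, 0.0, 0.0, 1.0]] ['K', 'extrinsics']
wrist [[296.6, 0.0, 250.2], [0.0, 296.6, 192.0], [0.0, 0.0, 1.0]] [[0.337, 0.942, -0.002, -673.287], [-0.902, 0.322, -0.286, 34.122], [-0.269, 0.098, 0.958, -391.212], [0.0, 0.0, 0.0, 1.0]] ['K', 'extrinsics']
```

View pics/side0.png

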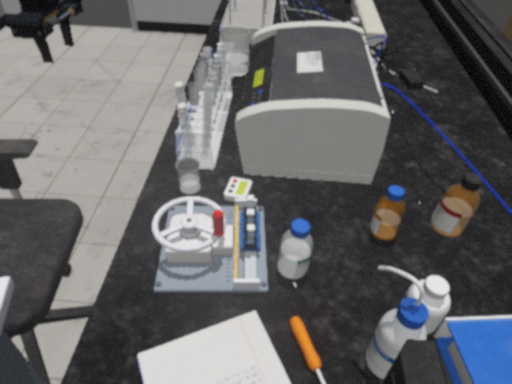

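View pics/top0.png

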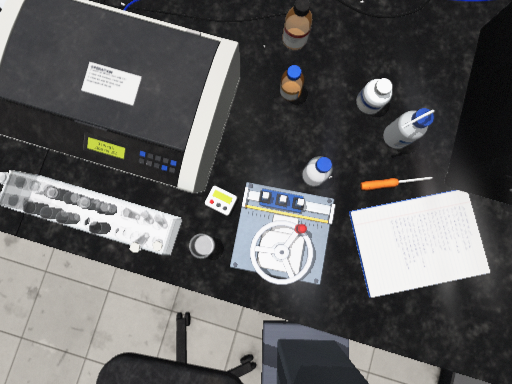

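View pics/wrist0.png

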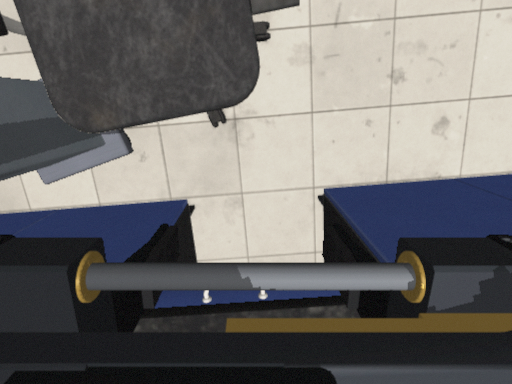

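The top view shows the wheel ring centred near (282,252), the red handle at about (301,229), the carriage near (283,198), the bottle at (318,170), the timer at (221,201) and the beaker at (203,245). The side view agrees, with the handle at (218,222).

```bash
cat > h.py <<'E'
import numpy as np, cv2
def ray(p,u,v,z):
    K=p["K"];E=p["extrinsics"];R=E[:3,:3];t=E[:3,3]
    d=np.array([(u-K[0,2])/K[0,0],-(v-K[1,2])/K[1,1],-1.0]); c=-R.T@t; w=R.T@d
    return c+w*(z-c[2])/w[2]
def cloud(p,d):
    K=p["K"];E=p["extrinsics"]
    v,u=np.indices(d.shape)
    P=np.stack([(u-K[0,2])/K[0,0]*d,-(v-K[1,2])/K[1,1]*d,-d],-1)
    return (P-E[:3,3])@E[:3,:3]
def redmask(im):
    h=cv2.cvtColor(im,cv2.COLOR_BGR2HSV)
    return (((h[...,0]<7)|(h[...,0]>173))&(h[...,1]>150)&(h[...,2]>80)).astype(np.uint8)
def blobs(m,mn=8):
    n,l,s,c=cv2.connectedComponentsWithStats(m)
    return [(s[i].tolist(),c[i]) for i in range(1,n) if s[i][4]>=mn]
E
python3 - <<'E'
from plant import ctrl
from h import *
for n in ["top","side"]:
    p=ctrl.camera_params(n); im=cv2.imread(f"pics/{n}0.png"); d=np.load(f"pics/{n}0.npy"); C=cloud(p,d)
    print(n,"cam",-p["extrinsics"][:3,:3].T@p["extrinsics"][:3,3])
    for s,c in blobs(redmask(im)):
        print(" red",s,c.round(1),"z134",ray(p,*c,134).round(1),"z105",ray(p,*c,105).round(1))
    # device cloud
    if n=="top":
        # rim: depth within z 70..86 near wheel
        m=(C[...,2]>68)&(C[...,2]<84)&(d>0); m[:215]=0;m[290:]=0;m[:,:240]=0;m[:,325:]=0
        P=C[m][:,:2]; 
        A=np.c_[2*P,np.ones(len(P))]
        # robust: iterate circle fit to points near 65
        c0=np.median(P,0)
        for _ in range(10):
            r=np.linalg.norm(P-c0,axis=1); k=abs(r-65)<12; x=np.linalg.lstsq(np.c_[2*P[k],np.ones(k.sum())],(P[k]**2).sum(1),rcond=None)[0]; c0=x[:2]
        print("wheel depth fit",c0,np.sqrt(x[2]+c0@c0),k.sum(), "z med",np.median(C[m][:,2]))
        # plate
        m=(C[...,2]>4)&(C[...,2]<16)&(d>0)&(im.min(2)>70); m[:175]=0;m[292:]=0;m[:,:225]=0;m[:,342:]=0
        pts=C[m][:,:2].astype(np.float32); print("plate rect",cv2.minAreaRect(pts),len(pts))
        # handle by depth
        m=(redmask(im)>0); print("handle depth",np.median(C[m],0), C[m][:,2].max())
        hh=C[...,2]*(d>0); print("max z scene",hh.max())
        for (r,c) in [(90,110),(150,190),(170,318),(198,283),(245,203),(210,100),(270,282),(355,300)]: print((c,r),C[r,c].round(0))
E
python3 -c "
import cv2
im=cv2.imread('pics/top0.png')[165:300,180:350];cv2.imwrite('pics/crop.png',cv2.resize(im,None,fx=4,fy=4,interpolation=cv2.INTER_CUBIC))"
```

```text
top cam [530.27778863 248.81480028 922.95356304]
 red [210, 200, 4, 3, 9] [211.3 201.2] z134 [597.9 329.5 134. ] z105 [600.4 332.4 105. ]
 red [298, 225, 8, 8, 54] [301.5 228.3] z134 [546.6 138.5 134. ] z105 [547.2 134.4 105. ]
wheel depth fit [495.10310123 175.61640914] 64.24523487624869 981 z med 76.5219719123888
plate rect ((542.951904296875, 169.78115844726562), (261.54534912109375, 265.9668273925781), 6.141097068786621) 3647
handle depth [547.2671978  139.31536639 131.40477347] 135.3509132927905
max z scene 254.1287344485312
(110, 90) [806. 531. 213.]
(190, 150) [692. 368. 203.]
(318, 170) [675. 101. 113.]
(283, 198) [614. 174.  85.]
(203, 245) [503. 356.  22.]
(100, 210) [572. 562. 137.]
(282, 270) [452. 170.  48.]
(300, 355) [ 112.   54. -475.]
side cam [ 503.59964308 -367.94939434  650.9112115 ]
 red [444, 208, 17, 9, 32] [452.1 212.6] z134 [960.3  68.  134. ] z105 [985.9  92.5 105. ]
 red [214, 211, 8, 7, 46] [217.6 214.1] z134 [545.1 128.8 134. ] z105 [547.4 156.7 105. ]
```

View pics/crop.png

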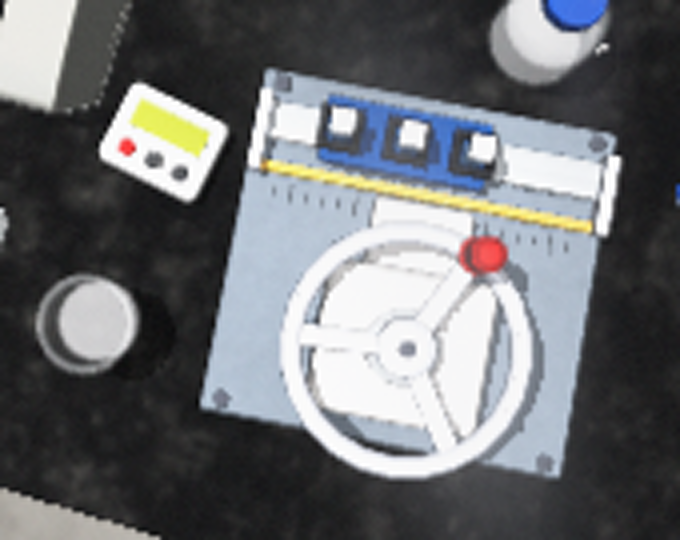

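```bash
cat >> h.py <<'E'
from scipy.spatial.transform import Rotation as Rot
WC=np.array([495.1,175.6]); ZP=117.0
def orient(az):  # tool down, jaw (tool y) along azimuth az
    y=np.array([np.cos(az),np.sin(az),0]); z=np.array([0,0,-1.]); x=np.cross(y,z)
    return Rot.from_matrix(np.c_[x,y,z]).as_rotvec()
def at(phi,z=ZP,r=65.):
    a=np.radians(phi); return [WC[0]+r*np.cos(a),WC[1]+r*np.sin(a),z]
def hphi(ctrl,name,z):
    p=ctrl.camera_params(name); im,d=ctrl.grab_frame(name)
    out=[]
    for s,c in blobs(redmask(im)):
        q=ray(p,*c,z)[:2]-WC
        if 45<np.hypot(*q)<85: out.append((round(float(np.degrees(np.arctan2(q[1],q[0]))),1),round(float(np.hypot(*q)),1),s[4]))
    return out,im
E
python3 - <<'E'
from plant import ctrl
from h import *
p=ctrl.camera_params("top"); d=np.load("pics/top0.npy"); C=cloud(p,d); C[d==0]=0
print("hub",ray(p,282,252,79), "yaw pts",ray(p,245.5,205.75,20),ray(p,327.5,222,20))
for lo,hi in [((480,380),(640,800)),((300,0),(600,320))]:
    m=(C[...,0]>lo[0])&(C[...,0]<hi[0])&(C[...,1]>lo[1])&(C[...,1]<hi[1]); print("maxz",C[m][:,2].max())
o=orient(np.radians(18)); print("o",o)
for z in (ZP,230):
  for phi in range(20,-400,-20):
    q=ctrl.inverse_kinematics(at(phi,z),o)
    if z==ZP or phi in(20,-160): print(z,phi,None if q is None else np.round(q,2))
print(hphi(ctrl,"top",134)[0],hphi(ctrl,"side",124)[0])
E
```

```text
hub [494.08731863 173.49288378  79.        ] yaw pts [599.06244253 258.18314552  20.        ] [565.6464566   60.22166617  20.        ]
maxz 215.03642924898048
maxz 135.3509132927905
o [1.84658183 2.54160185 0.        ]
117.0 20 [-0.67  0.44  0.34  1.85 -0.19  0.88  0.07]
117.0 0 [-0.65  0.44  0.36  1.86 -0.2   0.87  0.12]
117.0 -20 [-0.63  0.43  0.37  1.89 -0.2   0.87  0.16]
117.0 -40 [-0.62  0.4   0.38  1.92 -0.2   0.85  0.19]
117.0 -60 [-0.61  0.37  0.39  1.97 -0.19  0.83  0.2 ]
117.0 -80 [-0.61  0.34  0.39  2.02 -0.17  0.81  0.19]
117.0 -100 [-0.63  0.3   0.39  2.07 -0.16  0.8   0.16]
117.0 -120 [-0.66  0.27  0.38  2.11 -0.14  0.78  0.12]
117.0 -140 [-0.69  0.25  0.36  2.13 -0.13  0.77  0.06]
117.0 -160 [-0.72  0.24  0.34  2.14 -0.12  0.77  0.01]
117.0 -180 [-0.76  0.25  0.32  2.13 -0.11  0.77 -0.05]
117.0 -200 [-0.78  0.27  0.31  2.11 -0.12  0.78 -0.08]
117.0 -220 [-0.79  0.3   0.3   2.07 -0.12  0.79 -0.1 ]
117.0 -240 [-0.79  0.33  0.29  2.02 -0.13  0.81 -0.1 ]
117.0 -260 [-0.77  0.36  0.29  1.97 -0.14  0.83 -0.09]
117.0 -280 [-0.75  0.39  0.3   1.92 -0.15  0.85 -0.06]
117.0 -300 [-0.72  0.42  0.31  1.89 -0.16  0.86 -0.02]
117.0 -320 [-0.7   0.44  0.32  1.86 -0.18  0.87  0.02]
117.0 -340 [-0.67  0.44  0.34  1.85 -0.19  0.88  0.07]
117.0 -360 [-0.65  0.44  0.36  1.86 -0.2   0.87  0.12]
117.0 -380 [-0.63  0.43  0.37  1.89 -0.2   0.87  0.16]
230 20 [-0.7   0.32  0.36  1.74 -0.13  1.1   0.02]
230 -160 [-0.78  0.09  0.37  2.02 -0.04  1.04 -0.07]
[(-35.8, 63.4, 54)] [(-36.4, 62.9, 45)]
```

```bash
python3 - <<'E'
from plant import ctrl
from h import *
p=ctrl.get_tool_pos()
ctrl.move_linear([p[0],p[1],300],feed=200)
print(ctrl.get_clock())
o=orient(np.radians(18))
ctrl.movep(at(16,260),o); print(ctrl.get_clock(),ctrl.get_tool_pos())
ctrl.command_gripper(0,10)
ctrl.move_linear(at(16,165),feed=150)
ctrl.move_linear(at(16),feed=60,threshold=6)
print(ctrl.get_clock(),ctrl.get_tool_pos(),ctrl.get_width(),ctrl.get_contact_force())
for n,z in(("top",134),("side",124)):
    a,im=hphi(ctrl,n,z); print(n,a); cv2.imwrite(f"pics/{n}1.png",cv2.resize(im[140:310,130:345],None,fx=3,fy=3))
E
```

```text
0.8417
2.8333 [557.12599178 195.50697788 259.8977765 ]
6.0917 [557.89984302 193.61597801 117.26827092] 0.5543106721337161 [ 0.8172705   0.18348686 -0.95055448]
top []
side [(-37.4, 63.9, 45)]
```

View pics/side1.png

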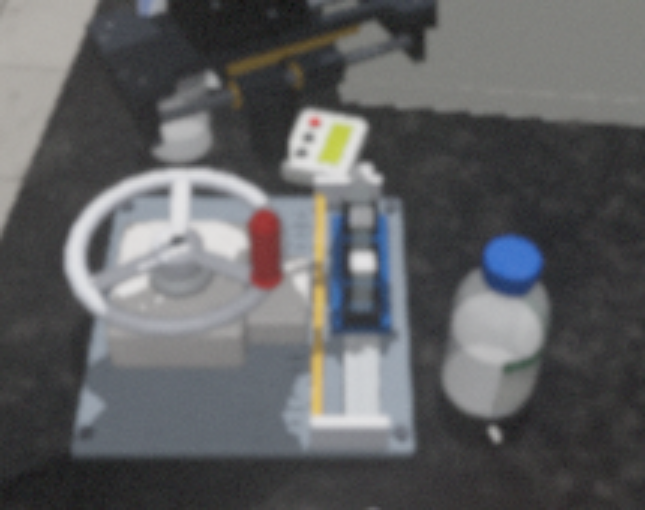

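View pics/top1.png

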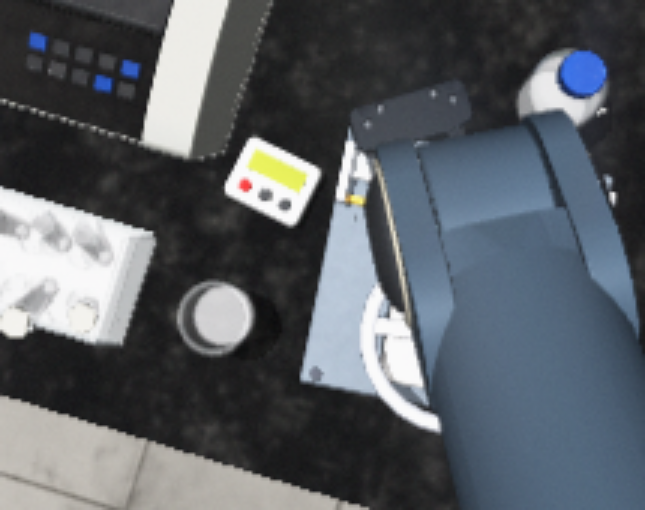

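```bash
python3 - <<'E'
from plant import ctrl
from h import *
im=cv2.imread("pics/side1.png"); im=np.clip((im.astype(float)/255)**0.4*255,0,255).astype(np.uint8)
p=ctrl.camera_params("side");K=p["K"];E=p["extrinsics"]
for z in (92,117,160):
    c=E[:3,:3]@np.array([558,194,z])+E[:3,3]; u=K[0,0]*c[0]/-c[2]+K[0,2]; v=K[1,1]*-c[1]/-c[2]+K[1,2]
    print(z,u,v); cv2.circle(im,(int((u-130)*3),int((v-140)*3)),4,(0,255,0),1)
cv2.imwrite("pics/side1g.png",im)
E
```

```text
92 221.03826488525698 204.46857787994773
117 220.6877241434981 195.14708300984375
160 220.04759163112396 178.12483361212063
```

View pics/side1g.png

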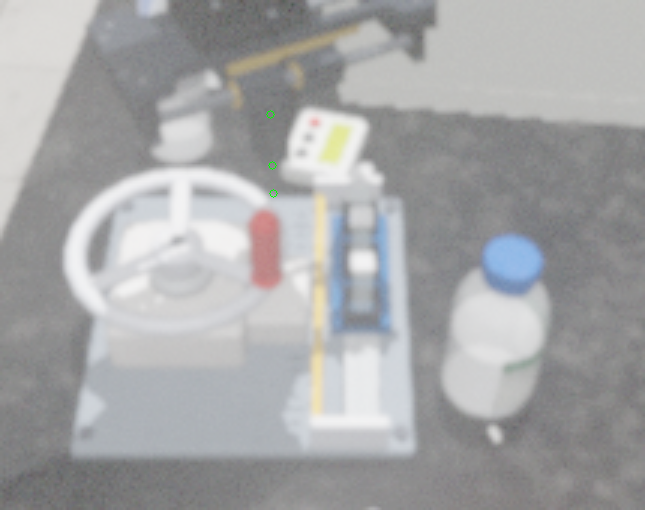

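The side view shows the dark closed fingers at crop columns 245–285, ending near (273,190). That is just behind the red handle (265,250) and where the calibration predicts. Next I start pushing.

```bash
cat > push.py <<'E'
import sys
from plant import ctrl
from h import *
def go(phis,feed=45,thr=12):
    for ph in phis:
        hit=ctrl.move_linear(at(ph),feed=feed,threshold=thr)
        f=ctrl.get_contact_force(); a,im=hphi(ctrl,"side",124)
        print(round(ctrl.get_clock(),2),ph,hit,np.round(f,1),"handle",a)
        if hit: break
    return im
E
python3 - <<'E'
from push import *
im=go([0,-15,-30,-50,-70]); cv2.imwrite("pics/side2.png",cv2.resize(im[140:310,130:345],None,fx=3,fy=3))
E
```

```text
6.79 0 False [ 0.3  0.8 -0.6] handle [(-37.1, 63.6, 35)]
7.37 -15 False [0.3 0.4 0.1] handle [(-37.0, 63.0, 31)]
7.94 -30 False [0.  0.9 0.2] handle [(-49.9, 63.8, 34)]
8.64 -50 False [-0.  -0.3  0.6] handle [(-68.5, 64.8, 46)]
9.34 -70 False [-0.6 -0.   1.5] handle [(-88.5, 65.7, 42)]
```

View pics/side2.png

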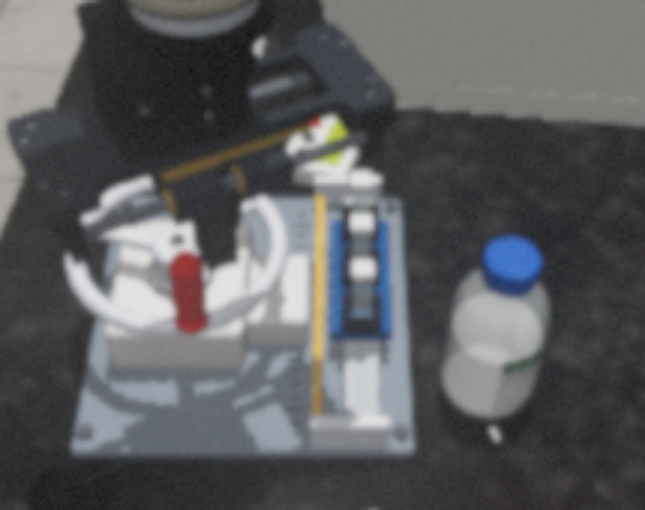

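The handle at crop (188,292) is being pushed and leads the fingers by about 18°. It has turned about 52°, so I continue.

```bash
python3 - <<'E'
from push import *
im=go([-90,-110,-130,-150,-170,-190,-210]); cv2.imwrite("pics/side3.png",cv2.resize(im[140:310,130:345],None,fx=3,fy=3))
E
```

```text
10.04 -90 False [ 0.  -1.   0.2] handle [(-105.6, 80.4, 125)]
10.74 -110 False [0.8 0.3 0.3] handle [(-123.9, 77.8, 173)]
11.44 -130 False [-0.7  0.7  0.7] handle [(-140.1, 77.3, 155)]
12.14 -150 False [ 0.   0.2 -0.7] handle [(-167.7, 74.6, 10), (-141.4, 81.5, 60)]
12.84 -170 False [-0.6 -0.6 -1. ] handle [(-153.7, 69.1, 53)]
13.54 -190 False [ 0.9 -0.6  0.4] handle [(150.1, 60.3, 39), (-173.4, 54.4, 52)]
14.24 -210 False [-0.1  0.2  0.5] handle [(144.2, 51.6, 122)]
```

View pics/side3.png

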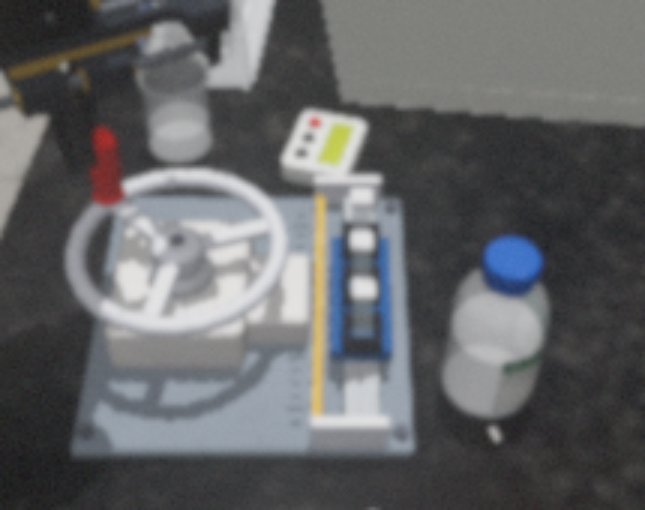

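The handle at crop (105,165) is past the half turn and the carriage has moved right. The beaker and timer stand where they were. I push on and stop short of the end to measure.

```bash
python3 - <<'E'
from push import *
im=go([-230,-250,-270,-290,-310,-330,-345]); cv2.imwrite("pics/side4.png",cv2.resize(im[140:310,130:345],None,fx=3,fy=3))
E
```

```text
14.94 -230 False [ 0.8 -0.6 -0.9] handle [(122.1, 48.0, 156)]
15.64 -250 False [-0.1 -0.4 -0.3] handle []
16.34 -270 False [-0.   0.2 -0.3] handle [(65.1, 47.4, 140)]
17.04 -290 False [-0.5  0.3  0.3] handle [(38.6, 51.3, 158)]
17.74 -310 False [-0.  -0.2 -0.2] handle [(17.2, 55.4, 148)]
18.44 -330 False [-0.  -0.1 -0.6] handle [(6.4, 60.2, 91), (-30.1, 65.3, 11)]
19.02 -345 False [ 0.1 -0.3  0.4] handle [(-4.2, 62.6, 54)]
```

View pics/side4.png

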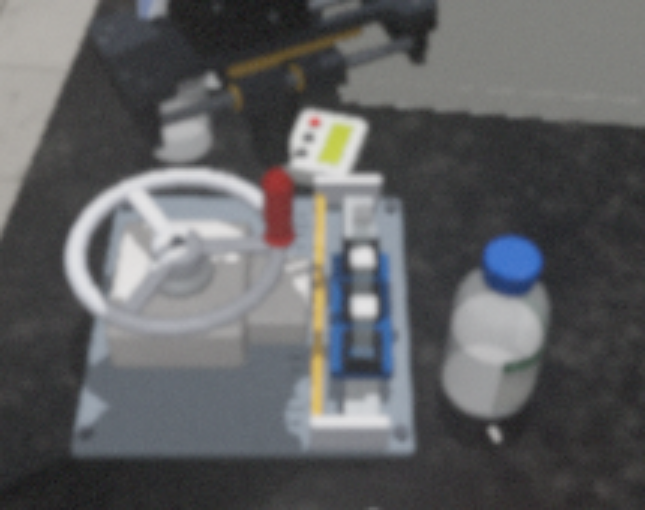

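```bash
python3 - <<'E'
from push import *
im=go([-360,-370],feed=35); cv2.imwrite("pics/side5.png",cv2.resize(im[140:310,130:345],None,fx=3,fy=3))
E
```

```text
19.7 -360 False [-0.  -0.9 -0.2] handle [(-20.4, 63.2, 45)]
20.23 -370 False [-0.5 -0.6 -0.4] handle [(-31.3, 63.0, 43)]
```

View pics/side5.png

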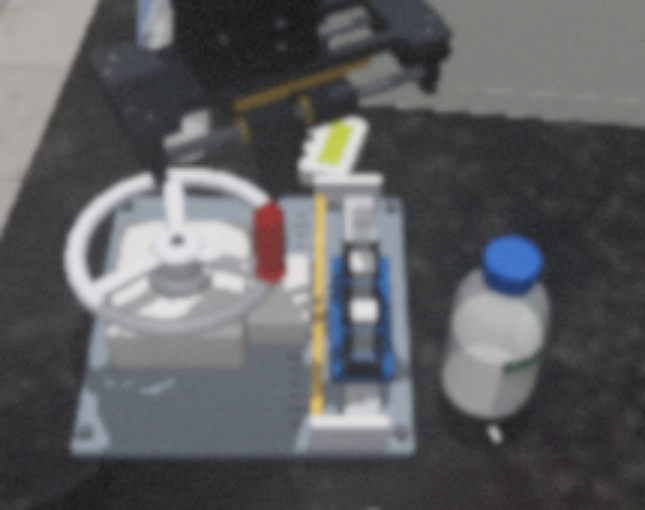

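The handle stands at crop (268,242), measured at -31.3° against about -36.8° at the start. It needs 5.5° more, then I back off, lift and check.

```bash
python3 - <<'E'
from push import *
go([-375.5],feed=25)
ctrl.move_linear(at(-365),feed=40); ctrl.move_linear(at(-346),feed=60)
ctrl.move_linear(at(-346,290),feed=150)
p=ctrl.get_tool_pos(); 
ctrl.movep([380,380,330],orient(np.radians(45)))
ctrl.wait(0.5)
print(ctrl.get_clock(),ctrl.get_tool_pos())
for n,z in(("top",134),("side",124)):
    a,im=hphi(ctrl,n,z); print(n,a); cv2.imwrite(f"pics/{n}6.png",im)
E
```

```text
20.68 -375.5 False [ 0.6 -0.   0.7] handle [(-36.2, 63.2, 33)]
24.4583 [380.21114587 379.81380159 329.94185324]
top [(-35.3, 63.8, 50)]
side [(-35.7, 62.7, 40)]
```

View pics/top6.png

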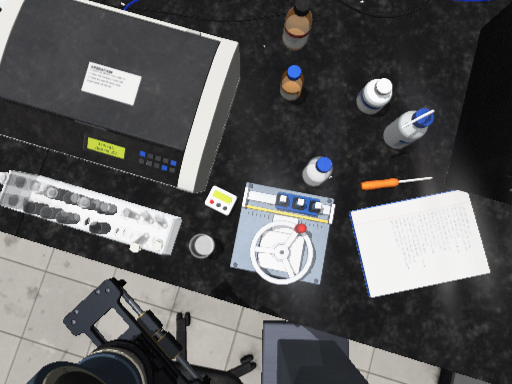

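View pics/side6.png

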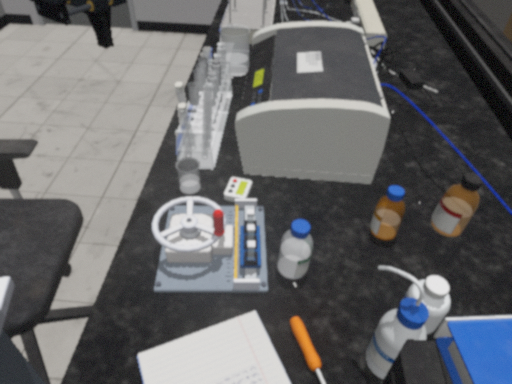

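The top view shows the handle back at (301,229), the carriage shifted right to about (299,202), and the beaker, bottle and timer at the same pixels as before. The arm is clear at the lower left. One numeric check of the carriage and the loose things, then I hand in.

```bash
python3 - <<'E'
from plant import ctrl
from h import *
p=ctrl.camera_params("top"); r=[]
for k in "06":
    im=cv2.imread(f"pics/top{k}.png"); h=cv2.cvtColor(im,cv2.COLOR_BGR2HSV)
    m=((h[...,0]>95)&(h[...,0]<125)&(h[...,1]>120)&(h[...,2]>60)).astype(np.uint8); m[:185]=0;m[220:]=0;m[:,:245]=0;m[:,335:]=0
    v,u=np.nonzero(m); r.append(ray(p,u.mean(),v.mean(),46)[:2])
print("carriage shift",r[1]-r[0],np.linalg.norm(r[1]-r[0]))
a=cv2.imread("pics/top0.png");b=cv2.imread("pics/top6.png")
for n,(x0,y0,x1,y1) in dict(beaker=(185,230,220,262),bottle=(300,150,336,190),timer=(202,183,240,218)).items():
    g=lambda i:np.float32(cv2.cvtColor(i[y0:y1,x0:x1],cv2.COLOR_BGR2GRAY)); print(n,"px shift",np.round(cv2.phaseCorrelate(g(a),g(b))[0],2))
print(ctrl.get_contact_force().round(1),np.abs(ctrl.get_dq()).max())
ctrl.sign_off(); print(ctrl.get_clock())
E
```

```text
carriage shift [ -7.41226203 -41.21854143] 41.87970613443076
beaker px shift [ 0.01 -0.02]
bottle px shift [-0.02  0.02]
timer px shift [ 0.   -0.03]
[ 1.1 -0.5  0.2] 0.0023581962583366124
the job is handed in; nothing more can be done
the job is handed in; nothing more can be done
```

I wound the wheel one full turn clockwise with the closed fingers pushing the red handle, then backed off, lifted clear and handed the job in at about 25 s of the 61 s. No verdict is reported.

**Wheel:** the handle came back to -35.3° in the top camera (start -35.8°) and -35.7° in the side camera (start between -36.4° and -37.4°). That is a full turn to within about 2°.

**Force and loose things:** no move tripped its 12 N force guard, and the tool force read at the end of each push move stayed near the noise, at most about 1.8 N. The beaker, bottle and timer moved by 0.03 pixel or less in the top view.

**Check that disagreed:** a rough reading of the carriage shift from its blue patch gave 41.9 mm, against 40 ± 1.7 mm. That is just over the upper limit of 41.7 mm. I put this down to the crude mask and the height I assumed for it, because the carriage is geared to the wheel and both handle readings put the turn within about 2°, or about 0.2 mm of carriage travel. I did not measure the carriage a second way before handing in.

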